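Nest the handled steel pans

ROBOT

A 6-joint arm with a two-finger parallel gripper is mounted at the origin on a cart in front of the work surface, level with it; the furniture and walls round the work are solid. World frame = base frame: x ahead of the robot, y to its left, z up, the work surface at z = 0. Lengths are in m, angles in rad, forces in N, time in s.
With the tool pointing down it reaches from about 0.35 to 0.975 m from the base axis. Payload 4.9 kg.
Tool frame: the origin (TCP) lies at the very end of the fingers, on their centre line; the grasp point (between the pads) lies 19 mm behind it; z points along the fingers, y is the line along which they close (so a half turn about z gives the same grasp; the last joint's range is limited). The gripper opens to 85 mm and grips with 20 to 120 N. Pads are 22 mm wide; open, the fingers measure 114 mm over their backs; the gripper's body (76 mm by 85 mm) begins 54 mm behind the grasp point. The pads swing forward as they close: fully open they stand 13 mm farther back than shut.
Start: joints at [-1.235, 0.053, 1.613, -0, 1.476, -0.119], TCP at [0.275, -0.561, 0.2] pointing down, gripper open.
Joint ranges: [-3.01, 3.01], [-1.01, 2.22], [0.06, 2.58], [-1.02, 4.17], [0.09, 2.62], [-3.14, 3.14]. Speed limits (rad/s): [2.57, 2.57, 3.14, 3.14, 3.14, 3.14].

INTERFACE

Orientations are given as a unit quaternion [w, x, y, z].
In Python, from plant import state, optics, ticket, nets gives the robot as it stands. The module is installed in compiled form; this text tells all that it offers.
- The arm moves only by the shell command python3 -m inch 'ROWS' [OPENING]. ROWS is JSON, a list of rows, each an object of numbers: "dx", "dy", "dz": the shift along the tool's x, y, z as a fraction of full scale; "rx", "ry", "rz": the turn, a rotation vector about the tool's x, y, z as a fraction of full scale. In form: [{"dx": .., "dy": .., "dz": .., "rx": .., "ry": .., "rz": ..}, ...]. A call has 1 to 5 rows; each row is the pose to reach, as a shift and turn from the pose commanded when the call began, along the tool's axes at that moment; what a row does not reach only later rows make up. Full scale, the value 1, is 0.8 m for a shift and 1.5 rad for a turn. A row lasts 1/10 s, in which the tool goes at most 50 mm and 8.59 degrees, less where a joint would pass 70% of its speed; a pose out of reach is approached as far as the arm can. A call with a number of a shift or a turn outside -1 to 1 is refused whole. A call with a gripper value outside its range is refused whole. OPENING is the opening, from -1 (shut) to 1 (fully open), set as the call begins (- or left out, the last holds). The fingers move at their own pace and stop on an object; the grip force is fixed at half the most. Time passes only in rows, so rows that repeat a pose let the fingers close. It gives the time, the measured TCP pose, the force, the opening and the grip force at its end, in the units of the state.
- state(): the state, without advancing time (a new reading comes with each control period).
- optics.grab_frame(name): name is "side" or "top" or "wrist"; returns the picture (384x512x3 uint8, red, green, blue); there is no depth.
- optics.camera_info(name): a dict with "fx", "fy", "cx", "cy" (pixels), "R" (3x3) and "t" (3): a world point X has camera coordinates R X + t. Camera axes: x right, y down, z forward; pixel columns grow to the right and rows downward; lengths in m; the calibration is good to about 2 mm. A picture is of the moment at which its call begins: read the wrist's pose just before it. camera_info takes no time and is no camera call; for the wrist camera it gives the pose at the moment of the call.
- ticket.job_done(): hands the job in; it is judged then, once.
Trained networks look in the newest picture that a camera, given by its name, has taken for a name from the list of things; names that differ only in an ending like _2 or _b are one class to them, and where a whole thing is asked for, a point or a joint stands for the part that bears it (a point fixed in the world has none). Each returns a list of dicts, best first, with "confidence" (0 to 1); they miss things now and then, are a little off and sometimes report something else, mostly with a low value. They report only what shows in the picture. A call takes as long as a camera call.
- nets.boxes_of(camera, name): "bbox" ([centre column, centre row, width, height] in pixels, round what is visible of it).
- nets.outline_of(camera, name): "pixels" (384x512 bool, what is visible of it) and "bbox" ([centre column, centre row, width, height] in pixels, round what is visible of it).
The state is a dict: "time": time; "joint_pos": joint angles; "joint_vel": joint speeds; "joint_efforts": joint torques, N m; "tool_pos": TCP position; "tool_rot": TCP orientation; "contact_force": force on the tool from outside, world axes, zero at the start; "ft_torque": the same for the moment, N m; "gripper_width": opening from 0.0 (shut) to 1.0 (fully open); "grasp_force": force on a finger pad.
Only numpy, scipy, OpenCV 4.12 (cv2) and the standard library are available. Lean on these libraries where they do the work, as an engineer would, in place of code of your own. Each camera call takes 0.05 s, during which the arm holds its last target. There are 200 camera calls.

TASK

Clear the bench by nesting the four handled steel pans, each inside the next larger one, in the largest pan where it stands now. Every pan must sit upright and fully home on the floor of the one round it, with the four handles turned well apart so that a hand can close round any one of them. Set the pans down, do not drop them, and leave the other things on the bench where they are.

Things in the scene. Friction and masses are not known exactly. Their poses are not given: they have to be found in the camera images.
- pan_1: largest of four like stainless pans, each a round tapered vessel with one straight handle: rim 120 mm across, underside 104 mm, 66 mm high, wall 2.5 mm, floor 3 mm thick, 600 g. Origin: centre of the underside, x along the handle, z up. The handle's black grip is a level bar 16 mm wide and high, 48 mm long, from 76 to 124 mm from the pan's axis; a strap rises to it from the rim
- pan_1_grip (a point): middle of the grip of the largest pan: on its x axis, 100 mm from the pan's axis, 90 mm above its underside (centre line of the bar). Seated straight inside the next larger one, a pan's floor rests on that pan's floor (underside 3 mm above the other's) with 5 mm play all round, and all the grips are then at nearly one height, so a handle lying over another keeps its pan from seating
- pan_2: second largest of four like stainless pans, each a round tapered vessel with one straight handle: rim 104 mm across, underside 88 mm, 64 mm high, wall 2.5 mm, floor 3 mm thick, 170 g. Origin: centre of the underside, x along the handle, z up. The handle's black grip is a level bar 16 mm wide and high, 48 mm long, from 68 to 116 mm from the pan's axis; a strap rises to it from the rim
- pan_2_grip (a point): middle of the grip of the second largest pan: on its x axis, 92 mm from the pan's axis, 88 mm above its underside (centre line of the bar)
- pan_3: second smallest of four like stainless pans, each a round tapered vessel with one straight handle: rim 88 mm across, underside 72 mm, 62 mm high, wall 2.5 mm, floor 3 mm thick, 140 g. Origin: centre of the underside, x along the handle, z up. The handle's black grip is a level bar 16 mm wide and high, 48 mm long, from 60 to 108 mm from the pan's axis; a strap rises to it from the rim
- pan_3_grip (a point): middle of the grip of the second smallest pan: on its x axis, 84 mm from the pan's axis, 86 mm above its underside (centre line of the bar)
- pan_4: smallest of four like stainless pans, each a round tapered vessel with one straight handle: rim 72 mm across, underside 56 mm, 60 mm high, wall 2.5 mm, floor 3 mm thick, 110 g. Origin: centre of the underside, x along the handle, z up. The handle's black grip is a level bar 16 mm wide and high, 48 mm long, from 52 to 100 mm from the pan's axis; a strap rises to it from the rim
- pan_4_grip (a point): middle of the grip of the smallest pan: on its x axis, 76 mm from the pan's axis, 84 mm above its underside (centre line of the bar)
- timer: white kitchen-type timer lying flat, 58 x 94 x 23 mm high, on the near part of the worktop; loose, not to be moved. Origin: centre of the underside
- petri_dish: clear flat dish, 66 mm across, 12 mm high, on the near part of the worktop; loose, not to be moved. Origin: centre of the underside
- jar_a1: squat screw-cap sample jar, 57 mm across, 47 mm high, behind the pans; loose, not to be moved. Origin: centre of the underside
- rubber_stopper: grey rubber stopper, 35 mm across, 28 mm high, behind the pans; loose, not to be moved. Origin: centre of the underside
- steel_cup: plain steel cup without handle, 84 mm across, 92 mm high, at the near left, by the hotplate; loose, not to be moved. Origin: centre of the underside
- hotplate_stirrer: white hotplate with a steel beaker on it, fixed, left of the pans; origin about under its middle. Its right side is a solid wall 100 mm high that reaches to y = 0.09 m, from x = 0.44 to 0.86 m; the beaker's top is 250 mm high, 60 mm farther left

How it is judged:
At the end, for the whole second after the job is handed in: Each pan in the next larger: underside less than 6 mm above that of the pan round it, axes within 10 mm, upright within 0.06 rad, at rest; the largest on the worktop within 30 mm of its starting place; the middles of any two grips over 40 mm apart seen from above (z of pan_2 in the frame of pan_1 between 0 and 0.006 m and horizontal distance between pan_2 and pan_1 below 0.01 m and angle between each of pan_2, pan_3, pan_4's own z axis and vertical below 0.06 rad and linear speed of each of pan_2, pan_3, pan_4, pan_1 below 0.02 m/s and z of pan_3 in the frame of pan_2 between 0 and 0.006 m and horizontal distance between pan_3 and pan_2 below 0.01 m and z of pan_4 in the frame of pan_3 between 0 and 0.006 m and horizontal distance between pan_4 and pan_3 below 0.01 m and height (world z) of pan_1 below 0.004 m and angle between pan_1's own z axis and vertical below 0.04 rad and distance of pan_1 from where it was at the start of the episode below 0.03 m and horizontal distance between pan_1_grip and pan_2_grip above 0.04 m and horizontal distance between each of pan_1_grip, pan_2_grip and pan_3_grip above 0.04 m and horizontal distance between each of pan_1_grip, pan_2_grip, pan_3_grip and pan_4_grip above 0.04 m); the robot touches nothing.
It fails at once if a pan is let fall (more than about 2 cm) ((linear speed of pan_2 above 0.65 m/s and contact force between the fingers and pan_2 below 0.05 N) or (linear speed of pan_3 above 0.65 m/s and contact force between the fingers and pan_3 below 0.05 N) or (linear speed of pan_4 above 0.65 m/s and contact force between the fingers and pan_4 below 0.05 N)).
It fails at once if a bystander is pushed more than 25 mm (distance of any of timer, petri_dish, jar_a1, rubber_stopper, steel_cup from where it was at the start of the episode above 0.025 m).
It fails at once if a bystander is tipped over (angle between any of timer, petri_dish, jar_a1, rubber_stopper, steel_cup's own z axis and vertical above 0.5 rad).
It also fails if it takes over 64 s, if anything falls off the work surface, if the arm or the gripper's body presses on something with over 40 N, if the wrist force passes 120 N, or if a joint passes its speed limit or range.

## Working session

There is one attempt and no reset: what is moved stays moved. The work goes in short steps, Python scripts to look and compute and a shell command to move; the robot and the scene stay as the last step left them, time stands still between calls to the robot, and variables do not carry over. Pictures are saved under pics/ and viewed, at most 10 in all, crops included, and the job is handed in when it is done.

```bash
mkdir -p pics; python3 - <<'E'
from plant import state, optics, nets
import cv2,numpy as np
s=state();print(s['time'],s['tool_pos'],s['tool_rot'])
for c in ['top','side']:
    im=optics.grab_frame(c);cv2.imwrite(f'pics/{c}0.png',im[:,:,::-1])
    i=optics.camera_info(c);print(c,i)
    for n in ['pan_1','pan_1_grip']:
        for b in nets.boxes_of(c,n):print(n,np.round(b['bbox'],1),round(b['confidence'],2))
a=cv2.imread('pics/top0.png');b=cv2.imread('pics/side0.png')
E
```

```text
0.0 [ 0.27430788 -0.56081221  0.19896061] [-1.01330201e-03  9.74258504e-01  2.25431416e-01 -1.31585139e-04]
top {'fx': 398.61143812490604, 'fy': 398.61143812490604, 'cx': 255.66811607709244, 'cy': 184.71210474173768, 'R': array([[ 0.0134507 , -0.99980964, -0.01413355],
       [-0.99815992, -0.01259002, -0.0593149 ],
       [ 0.05912567,  0.01490537, -0.99813926]]), 't': array([-0.10609082,  0.5582236 ,  1.08996033])}
pan_1 [333.2 170.8  33.8  56.4] 0.91
pan_1 [381.6 207.   28.3  53.2] 0.78
pan_1 [237.  179.7  48.4  68.3] 0.67
pan_1 [284.6 183.2  39.6  63.6] 0.67
pan_1_grip [238.  178.1  45.2  66.1] 0.69
pan_1_grip [202.9 236.6  37.9  34.1] 0.48
side {'fx': 428.6331014721351, 'fy': 428.6331014721351, 'cx': 256.0143636363439, 'cy': 190.29945408441307, 'R': array([[ 0.99170127, -0.12854347, -0.0022722 ],
       [-0.05750588, -0.4277069 , -0.9020864 ],
       [ 0.11498548,  0.8947309 , -0.43154948]]), 't': array([-0.55708845,  0.06332202,  1.27102858])}
pan_1 [258.9 278.2  66.8  41.7] 0.91
pan_1 [287.3 236.3  56.8  50. ] 0.81
pan_1 [264.1 212.1  63.4  34.4] 0.66
pan_1 [261.6 189.9  59.9  30.9] 0.64
pan_1 [210.1 185.2  31.7  32.2] 0.49
pan_1_grip [260.1 189.6  62.5  31.7] 0.93
```

View pics/top0.png

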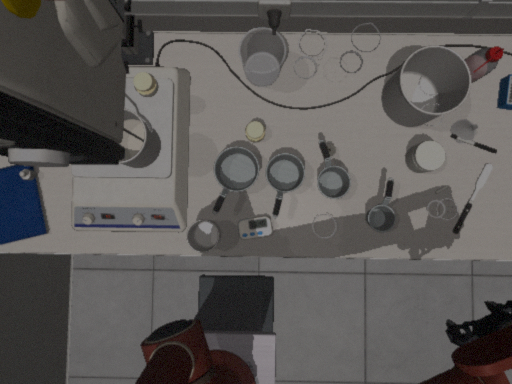

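View pics/side0.png

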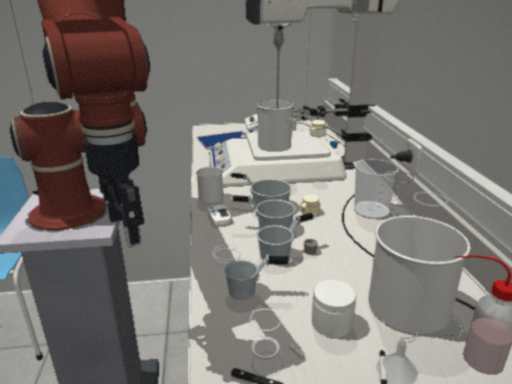

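The top view shows pans 1 to 4 from left to right, at about (237,170), (285,172), (333,181) and (381,216). The handles of 1 and 2 point down (toward the robot), and those of 3 and 4 point up. The timer is at (256,227) and the cup at (205,234). I'll zoom in to get rims and grips.

```bash
python3 - <<'E'
import cv2,numpy as np
a=cv2.imread('pics/top0.png')[125:245,190:410];b=cv2.imread('pics/side0.png')[165:310,185:325]
A=cv2.resize(a,None,fx=3.6,fy=3.6,interpolation=cv2.INTER_CUBIC)
cv2.imwrite('pics/top0z.png',np.clip(A*1.6,0,255).astype(np.uint8))
B=cv2.resize(b,None,fx=4,fy=4,interpolation=cv2.INTER_CUBIC)
cv2.imwrite('pics/side0z.png',np.clip(B*1.4,0,255).astype(np.uint8))
E
```

```text
(no output)
```

View pics/top0z.png

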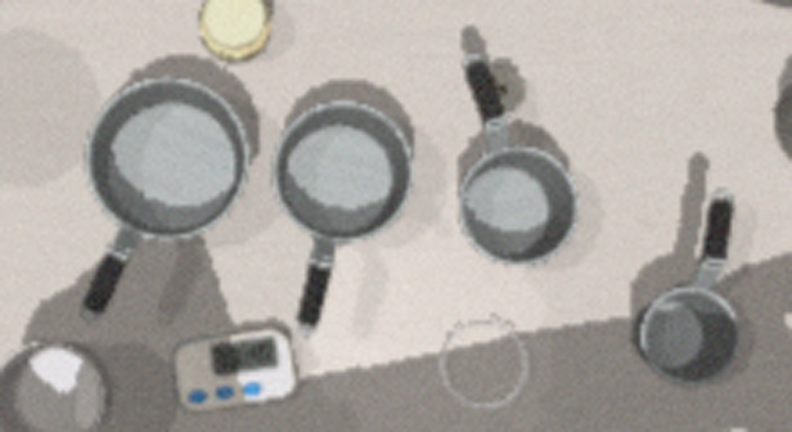

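View pics/side0z.png

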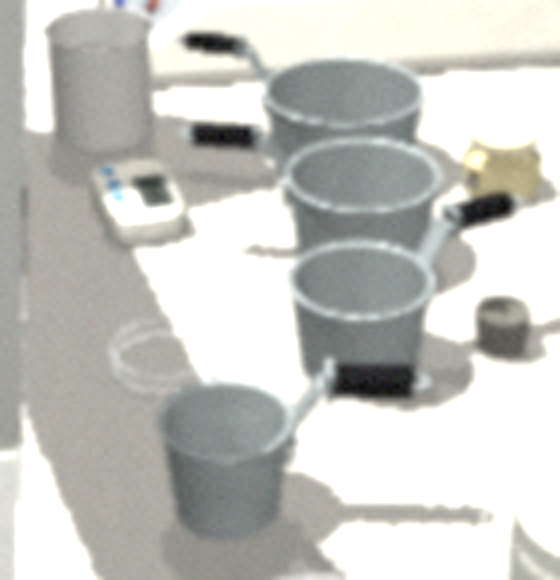

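The zoomed views show these rim centres and grips clearly. The stopper is hidden under pan 3's grip in the top view. Next I triangulate.

```bash
cat > h.py <<'E'
import numpy as np,cv2
from plant import state, optics, nets
from scipy.spatial.transform import Rotation as Rot
def tri(obs):  # [(info,(u,v))] -> point, residual px
    P=[np.array([[i['fx'],0,i['cx']],[0,i['fy'],i['cy']],[0,0,1]])@np.c_[i['R'],i['t']] for i,_ in obs]
    A=np.vstack([np.outer(uv,p[2])-p[:2] for p,(_,uv) in zip(P,obs)])
    X=np.linalg.lstsq(A[:,:3],-A[:,3],rcond=None)[0]
    return X,[np.round((p@np.r_[X,1])[:2]/(p@np.r_[X,1])[2]-uv,1) for p,(_,uv) in zip(P,obs)]
def onz(i,uv,z):
    d=i['R'].T@np.array([(uv[0]-i['cx'])/i['fx'],(uv[1]-i['cy'])/i['fy'],1]);c=-i['R'].T@i['t']
    return c+d*(z-c[2])/d[2]
def toolR():
    q=state()['tool_rot'];return Rot.from_quat([q[1],q[2],q[3],q[0]])
E
python3 - <<'E'
from h import *
T=optics.camera_info('top');S=optics.camera_info('side')
t=lambda p:np.array([190+p[0]/3.6,125+p[1]/3.6])-.4
s=lambda p:np.array([185+p[0]/4,165+p[1]/4])-.4
top=dict(r=[(168,158),(343,171),(519,205),(689,335)],g=[(105,284),(315,293),(485,91),(718,229)])
sd=dict(r=[(343,97),(363,178),(363,281),(227,421)],g=[(214,43),(224,135),(482,208),(373,380)])
hr=[.066,.064,.062,.060];hg=[.09,.088,.086,.084];L=[.1,.092,.084,.076]
for k in range(4):
    X,r=tri([(T,t(top['r'][k])),(S,s(sd['r'][k]))]);G,q=tri([(T,t(top['g'][k])),(S,s(sd['g'][k]))])
    xt=onz(T,t(top['r'][k]),hr[k]);gt=onz(T,t(top['g'][k]),hg[k])
    print(k+1,'rim',X.round(3),r[0],r[1],'grip',G.round(3),q[0],q[1],'topz',xt[:2].round(3),gt[:2].round(3),'dist',np.hypot(*(gt-xt)[:2]).round(3),L[k],'yaw',np.degrees(np.arctan2(*(gt-xt)[1::-1])).round(1))
for n,p,h in [('timer',(236,370),.023),('cup',(55,385),.092),('jar',(236,22),.047),('stopper',(508,88),.028)]: print(n,onz(T,t(p),h).round(3))
i=optics.camera_info('wrist');print('wrist cam in tool',toolR().inv().apply(-i['R'].T@i['t']-state()['tool_pos']).round(3),(toolR().inv().as_matrix()@i['R'].T).round(2).tolist(),i['fx'])
E
```

```text
1 rim [ 0.599 -0.047  0.059] [-0.   0.2] [ 0.2 -0. ] grip [ 0.506 -0.005  0.09 ] [ 0.  -0.4] [-0.3  0. ] topz [ 0.599 -0.047] [ 0.505 -0.005] dist 0.103 0.1 yaw 155.8
2 rim [ 0.592 -0.177  0.06 ] [-0.  0.] [ 0. -0.] grip [ 0.5   -0.156  0.088] [-0.   0.2] [ 0.2 -0. ] topz [ 0.591 -0.177] [ 0.501 -0.156] dist 0.093 0.092 yaw 167.1
3 rim [ 0.569 -0.307  0.06 ] [ 0.  -0.2] [-0.2  0. ] grip [ 0.648 -0.277  0.088] [ 0. -0.] [-0.  0.] topz [ 0.568 -0.306] [ 0.649 -0.277] dist 0.086 0.084 yaw 19.8
4 rim [ 0.474 -0.432  0.057] [ 0.  -0.1] [-0.1  0. ] grip [ 0.551 -0.445  0.085] [-0.   0.1] [ 0.1 -0. ] topz [ 0.474 -0.431] [ 0.551 -0.445] dist 0.078 0.076 yaw -10.3
timer [ 0.442 -0.099  0.023]
cup [0.433 0.029 0.092]
jar [ 0.705 -0.096  0.047]
stopper [ 0.66  -0.304  0.028]
wrist cam in tool [ 0.073  0.    -0.173] [[0.0, -0.96, -0.29], [1.0, 0.0, -0.0], [0.0, -0.29, 0.96]] 271.2579676224847
```

```bash
cat >> h.py <<'E'
def plan(pos,yaw):  # TCP target, heading (deg) of tool x, tool straight down -> row values
    R=toolR();g=Rot.from_euler('z',yaw,degrees=True)*Rot.from_euler('x',180,degrees=True)
    d=R.inv().apply(np.array(pos)-state()['tool_pos']);w=(R.inv()*g).as_rotvec()
    print('d',(d/.8).round(4),'r',(w/1.5).round(4),'rows',np.ceil(max(np.linalg.norm(d)/.05,np.degrees(np.linalg.norm(w))/8.59)))
def pan(c,yaw,r,z): a=np.radians(yaw);return [c[0]+r*np.cos(a),c[1]+r*np.sin(a),z]
E
python3 - <<'E'
from h import *
p=pan((.592,-.177),167,.089,.2);print(p);plan(p,-13)
E
```

```text
[np.float64(0.505281064234114), np.float64(-0.15697935616339598), 0.2]
d [ 0.4812 -0.3272 -0.    ] r [-5.000e-04  1.000e-04  4.545e-01] rows 10.0
```

```bash
python3 -m inch '[{"dx":0.24,"dy":-0.163,"rz":0.45},{"dx":0.24,"dy":-0.163,"rz":0.45},{"dx":0.24,"dy":-0.163,"rz":0.45},{"dx":0.24,"dy":-0.163,"rz":0.45},{"dx":0.24,"dy":-0.163,"rz":0.45}]' 0.2
python3 - <<'E'
from h import *
plan(pan((.592,-.177),167,.089,.2),-13)
E
```

```text
d [ 0.4812 -0.3272 -0.    ] r [-5.000e-04  1.000e-04  4.545e-01] rows 10.0validation failed for argument at $[0]...
```

```bash
python3 -m inch '[{"dx":0.24,"dy":-0.163,"dz":0,"rx":0,"ry":0,"rz":0.45},{"dx":0.24,"dy":-0.163,"dz":0,"rx":0,"ry":0,"rz":0.45},{"dx":0.24,"dy":-0.163,"dz":0,"rx":0,"ry":0,"rz":0.45},{"dx":0.24,"dy":-0.163,"dz":0,"rx":0,"ry":0,"rz":0.45},{"dx":0.24,"dy":-0.163,"dz":0,"rx":0,"ry":0,"rz":0.45}]' 0.2
python3 - <<'E'
from h import *
plan(pan((.592,-.177),167,.089,.2),-13)
E
```

```text
time: 0.8
tool_pos: [0.3906, -0.3577, 0.2003]
tool_rot: [-0.0, 0.994, -0.112, 0.0]
contact_force: [0.6, -0.0, 0.3]
gripper_width: 0.602
grasp_force: 0.0
d [ 0.084  -0.2764  0.0004] r [-0.0002 -0.0003  0.0021] rows 5.0
```

```bash
python3 -m inch '[{"dx":0.084,"dy":-0.276,"dz":0,"rx":0,"ry":0,"rz":0},{"dx":0.084,"dy":-0.276,"dz":0,"rx":0,"ry":0,"rz":0},{"dx":0.084,"dy":-0.276,"dz":0,"rx":0,"ry":0,"rz":0},{"dx":0.084,"dy":-0.276,"dz":0,"rx":0,"ry":0,"rz":0},{"dx":0.084,"dy":-0.276,"dz":0,"rx":0,"ry":0,"rz":0}]' 0.2
python3 - <<'E'
from h import *
im=optics.grab_frame('wrist');i=optics.camera_info('wrist')
cv2.imwrite('pics/w1.png',im[:,:,::-1])
plan(pan((.592,-.177),167,.089,.069),-13)
for b in nets.boxes_of('wrist','pan_2_grip')[:2]:print(np.round(b['bbox']),b['confidence'])
P=lambda X:(lambda c:(np.array([i['fx'],i['fy']])*c[:2]/c[2]+[i['cx'],i['cy']]).round())(i['R']@np.array(X)+i['t'])
print('expected grip px',P(pan((.592,-.177),167,.092,.088)),P(pan((.592,-.177),167,.068,.096)),P(pan((.592,-.177),167,.116,.096)))
E
```

```text
time: 1.3
tool_pos: [0.5046, -0.1563, 0.2004]
tool_rot: [-0.0, 0.994, -0.109, 0.0]
contact_force: [0.6, -0.1, 0.3]
gripper_width: 0.597
grasp_force: 0.0
d [-1.000e-04  4.900e-03  1.642e-01] r [-0.0023 -0.0008  0.0078] rows 3.0
[260. 127. 100. 172.] 0.74
expected grip px [261. 181.] [261. 161.] [261. 205.]
```

View pics/w1.png

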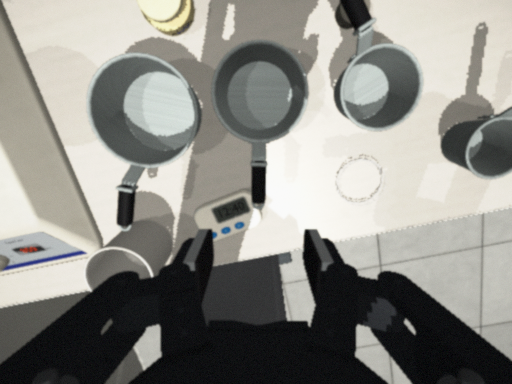

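The wrist picture shows pan 2's grip at column 259, rows 161–205, which matches the prediction. The arm settled 4 mm past the target, so I correct that on the way down. From here I allow rows to settle.

```bash
python3 -m inch '[{"dx":0,"dy":0.005,"dz":0.06,"rx":0,"ry":0,"rz":0.008},{"dx":0,"dy":0.005,"dz":0.12,"rx":0,"ry":0,"rz":0.008},{"dx":0,"dy":0.005,"dz":0.164,"rx":0,"ry":0,"rz":0.008},{"dx":0,"dy":0.005,"dz":0.164,"rx":0,"ry":0,"rz":0.008},{"dx":0,"dy":0.005,"dz":0.164,"rx":0,"ry":0,"rz":0.008}]' -
python3 -m inch '[{"dx":0,"dy":0,"dz":0,"rx":0,"ry":0,"rz":0},{"dx":0,"dy":0,"dz":0,"rx":0,"ry":0,"rz":0},{"dx":0,"dy":0,"dz":0,"rx":0,"ry":0,"rz":0},{"dx":0,"dy":0,"dz":0,"rx":0,"ry":0,"rz":0},{"dx":0,"dy":0,"dz":0,"rx":0,"ry":0,"rz":0}]' -1
python3 -m inch '[{"dx":0,"dy":0,"dz":0,"rx":0,"ry":0,"rz":0},{"dx":0,"dy":0,"dz":0,"rx":0,"ry":0,"rz":0},{"dx":0,"dy":0,"dz":-0.02,"rx":0,"ry":0,"rz":0},{"dx":0,"dy":0,"dz":-0.05,"rx":0,"ry":0,"rz":0},{"dx":0,"dy":0,"dz":-0.05,"rx":0,"ry":0,"rz":0}]' -1
```

```text
time: 1.9
tool_pos: [0.5024, -0.1637, 0.0693]
tool_rot: [-0.0, 0.993, -0.116, -0.0]
contact_force: [0.9, 0.2, 1.8]
gripper_width: 0.602
grasp_force: 0.0
time: 2.4
tool_pos: [0.503, -0.1632, 0.0696]
tool_rot: [0.0, 0.993, -0.116, 0.0]
contact_force: [-0.7, 0.1, -0.1]
gripper_width: -0.001
grasp_force: 0.0
time: 2.9
tool_pos: [0.5055, -0.1644, 0.1139]
tool_rot: [0.001, 0.993, -0.116, 0.004]
contact_force: [1.4, -0.5, 0.3]
gripper_width: -0.001
grasp_force: 0.0
```

The fingers closed on nothing, so I look again.

```bash
python3 - <<'E'
from h import *
print(state()['time'],state()['tool_pos'],state()['joint_pos'])
im=[optics.grab_frame(c) for c in ['wrist','top','side']]
ims=[cv2.resize(im[0],(533,400)),cv2.resize(im[1][140:230,200:320],(533,400)),cv2.resize(im[2][160:270,180:320],(509,400))]
cv2.imwrite('pics/c2.png',np.hstack([cv2.resize(x,(266,200)) for x in ims])[:,:,::-1])
cv2.imwrite('pics/c2.png',np.vstack([np.hstack([cv2.resize(ims[0],(400,300)),cv2.resize(ims[1],(400,300))]),np.hstack([cv2.resize(ims[2],(400,300)),np.zeros((300,400,3),np.uint8)])])[:,:,::-1])
E
```

```text
2.9 [ 0.50545057 -0.16437552  0.11389939] [-4.54497001e-01 -1.08215122e-01  1.91810635e+00  3.19665177e-05
  1.32375640e+00  1.34842991e+00]
```

View pics/c2.png

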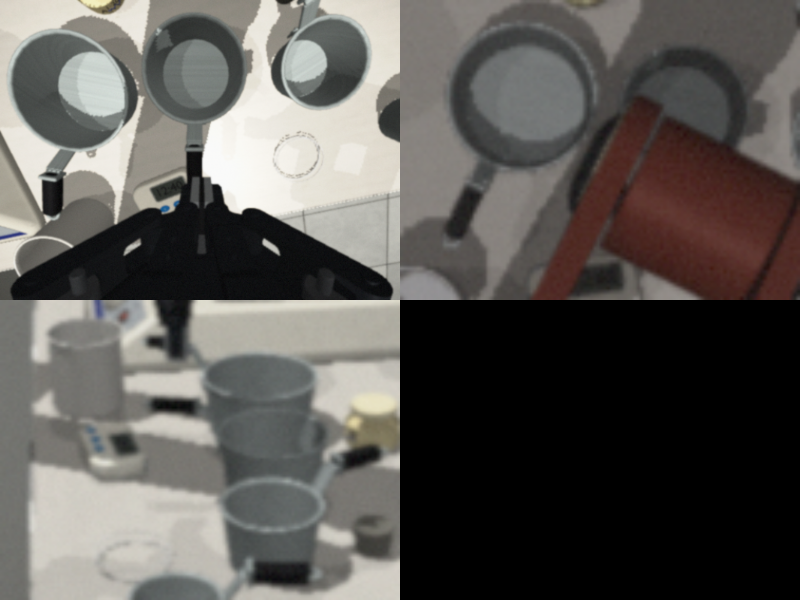

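In the wrist view the closed fingers seem about 6 mm to the right of pan 2's grip. In the side view the fingertips show at about (242,180). I'll check both against the reported pose.

```bash
cat >> h.py <<'E'
def proj(c,X,i=None):
    i=i or optics.camera_info(c);k=i['R']@np.array(X)+i['t'];return (np.array([i['fx'],i['fy']])*k[:2]/k[2]+[i['cx'],i['cy']]).round(1)
E
python3 - <<'E'
from h import *
p=state()['tool_pos']
for c in ['side','wrist']:
    print(c,'tcp',proj(c,p),'grip ends/mid',[proj(c,pan((.592,-.177),167,r,.088)) for r in (.068,.092,.116)],'rim',[proj(c,[.592+a,-.177+b,.064]) for a,b in [(.052,0),(-.052,0),(0,.052),(0,-.052)]])
E
```

```text
side tcp [241.7 192.4] grip ends/mid [array([250.4, 198.8]), array([241.5, 198.5]), array([232.6, 198.1])] rim [array([294.5, 206.7]), array([256.4, 209.1]), array([272.4, 199.2]), array([279. , 217.2])]
wrist tcp [257.3 219.4] grip ends/mid [array([248.4, 180.5]), array([248.8, 210.8]), array([249.3, 239.2])] rim [array([230.2,   7.1]), array([263.6, 152. ]), array([182. , 101.5]), array([316.4,  67.4])]
```

```bash
python3 - <<'E'
from h import *
w=optics.grab_frame('wrist');s=optics.grab_frame('side')
a=cv2.resize(w[170:290,200:320],(400,400),interpolation=2);b=cv2.resize(s[155:215,215:275],(400,400),interpolation=2)
cv2.imwrite('pics/z3.png',np.clip(np.hstack([a,b]).astype(float)*1.5,0,255).astype(np.uint8)[:,:,::-1])
E
```

```text
(no output)
```

View pics/z3.png

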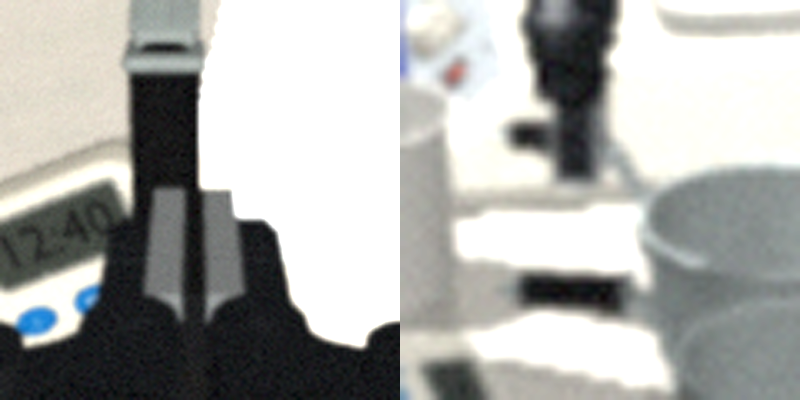

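```bash
python3 - <<'E'
from h import *
s=state();print(s['time'],s['tool_pos'],s['gripper_width'],s['contact_force'],proj('side',s['tool_pos']),proj('wrist',s['tool_pos']),proj('side',s['tool_pos']+[0,0,.03]),proj('wrist',s['tool_pos']+[.011,0,.03]))
E
```

```text
3.15 [ 0.50199343 -0.16274546  0.10802211] 0.007116428078330059 [-0.58788344  0.6758641  -0.5177508 ] [241.5 192.8] [257.3 219.4] [241.3 182.5] [252.7 222.9]
```

Both views put the real fingertips about 30 mm above the reported TCP, so the fingers closed over the top of the bar. I'll go to a reported z of 0.040, which is safe either way, and re-centre.

```bash
python3 -m inch '[{"dx":0,"dy":0,"dz":0,"rx":0,"ry":0,"rz":0},{"dx":0,"dy":0,"dz":0,"rx":0,"ry":0,"rz":0},{"dx":0,"dy":0,"dz":0,"rx":0,"ry":0,"rz":0}]' 0.2
python3 - <<'E'
from h import *
plan(pan((.592,-.177),167,.089,.040),-13)
E
```

```text
time: 3.45
tool_pos: [0.5024, -0.1629, 0.1085]
tool_rot: [-0.0, 0.993, -0.116, -0.0]
contact_force: [1.3, -0.1, 0.1]
gripper_width: 0.505
grasp_force: 0.0
d [ 0.0018 -0.0081  0.0856] r [-0.0001  0.0006 -0.0035] rows 2.0
```

```bash
python3 -m inch '[{"dx":0.002,"dy":-0.008,"dz":0.01,"rx":0,"ry":0,"rz":-0.003},{"dx":0.002,"dy":-0.008,"dz":0.045,"rx":0,"ry":0,"rz":-0.003},{"dx":0.002,"dy":-0.008,"dz":0.085,"rx":0,"ry":0,"rz":-0.003},{"dx":0.002,"dy":-0.008,"dz":0.085,"rx":0,"ry":0,"rz":-0.003},{"dx":0.002,"dy":-0.008,"dz":0.085,"rx":0,"ry":0,"rz":-0.003}]' -
python3 -m inch '[{"dx":0,"dy":0,"dz":0,"rx":0,"ry":0,"rz":0},{"dx":0,"dy":0,"dz":0,"rx":0,"ry":0,"rz":0},{"dx":0,"dy":0,"dz":0,"rx":0,"ry":0,"rz":0},{"dx":0,"dy":0,"dz":0,"rx":0,"ry":0,"rz":0},{"dx":0,"dy":0,"dz":0,"rx":0,"ry":0,"rz":0}]' -1
```

```text
time: 3.95
tool_pos: [0.5052, -0.1567, 0.0404]
tool_rot: [-0.0, 0.994, -0.113, -0.001]
contact_force: [0.1, -0.2, -0.5]
gripper_width: 0.598
grasp_force: 0.0
time: 4.45
tool_pos: [0.5068, -0.1577, 0.043]
tool_rot: [0.0, 0.994, -0.114, 0.001]
contact_force: [-1.7, 0.6, 6.3]
gripper_width: 0.177
grasp_force: 59.2
```

```bash
python3 -m inch '[{"dx":0,"dy":0,"dz":-0.01,"rx":0,"ry":0,"rz":0},{"dx":0,"dy":0,"dz":-0.05,"rx":0,"ry":0,"rz":0},{"dx":0,"dy":0,"dz":-0.1,"rx":0,"ry":0,"rz":0},{"dx":0,"dy":0,"dz":-0.15,"rx":0,"ry":0,"rz":0},{"dx":0,"dy":0,"dz":-0.15,"rx":0,"ry":0,"rz":0}]' -1
python3 - <<'E'
from h import *
s=optics.grab_frame('side');w=optics.grab_frame('wrist');st=state()
print(st['time'],st['tool_pos'],st['gripper_width'],st['grasp_force'],st['contact_force'])
cv2.imwrite('pics/s4.png',np.hstack([cv2.resize(s[130:230,200:310],(440,400),interpolation=2),cv2.resize(w[40:240,160:340],(360,400))])[:,:,::-1])
E
```

```text
time: 4.95
tool_pos: [0.5094, -0.159, 0.1687]
tool_rot: [0.002, 0.994, -0.114, 0.006]
contact_force: [1.3, -0.1, -1.7]
gripper_width: 0.174
grasp_force: 58.7
5.05 [ 0.50613213 -0.15743847  0.16223844] 0.17201497309738933 58.69905889034271 [-0.24082214  0.59068304 -1.32943967]
```

View pics/s4.png

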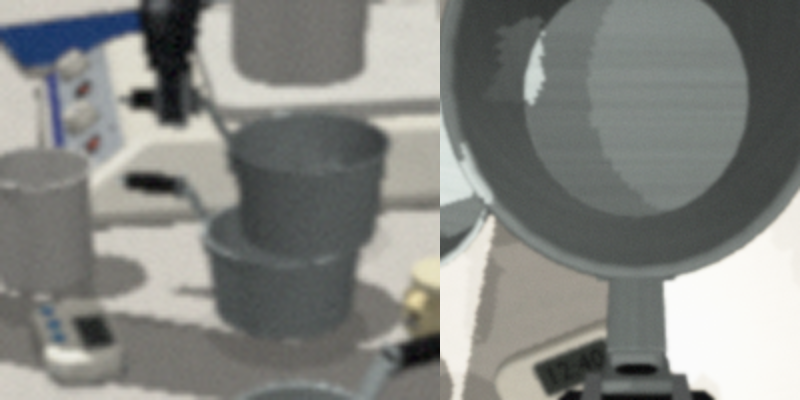

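Pan 2 hangs upright in the fingers, straight along the tool. Next I turn it and carry it over pan 1.

```bash
python3 - <<'E'
from h import *
p=pan((.599,-.047),-110,.088,.163);print(p);plan(p,70)
E
```

```text
[np.float64(0.5689022273873411), np.float64(-0.12969295062915992), 0.163]
d [ 0.0686 -0.0515 -0.0008] r [ 1.300e-03 -9.000e-04 -9.663e-01] rows 10.0
```

```bash
python3 -m inch '[{"dx":0.01,"dy":-0.01,"dz":0,"rx":0,"ry":0,"rz":-0.1},{"dx":0.02,"dy":-0.02,"dz":0,"rx":0,"ry":0,"rz":-0.2},{"dx":0.03,"dy":-0.03,"dz":0,"rx":0,"ry":0,"rz":-0.3},{"dx":0.04,"dy":-0.035,"dz":0,"rx":0,"ry":0,"rz":-0.4},{"dx":0.05,"dy":-0.04,"dz":0,"rx":0,"ry":0,"rz":-0.5}]' -1
python3 -m inch '[{"dx":0,"dy":0,"dz":0,"rx":0,"ry":0,"rz":-0.1},{"dx":0,"dy":0,"dz":0,"rx":0,"ry":0,"rz":-0.2},{"dx":0,"dy":0,"dz":0,"rx":0,"ry":0,"rz":-0.3},{"dx":0,"dy":0,"dz":0,"rx":0,"ry":0,"rz":-0.4},{"dx":0,"dy":0,"dz":0,"rx":0,"ry":0,"rz":-0.46}]' -1
python3 -m inch '[{"dx":0,"dy":0,"dz":0,"rx":0,"ry":0,"rz":0},{"dx":0,"dy":0,"dz":0,"rx":0,"ry":0,"rz":0}]' -1
python3 - <<'E'
from h import *
plan(pan((.599,-.047),-110,.088,.163),70)
plan(pan((.599,-.047),-110,.088,.049),70)
E
```

```text
time: 5.55
tool_pos: [0.5505, -0.1343, 0.1579]
tool_rot: [-0.001, 0.965, 0.261, -0.002]
contact_force: [-0.2, -0.4, -1.1]
gripper_width: 0.171
grasp_force: 58.7
time: 6.05
tool_pos: [0.5502, -0.1345, 0.1579]
tool_rot: [-0.002, 0.82, 0.572, -0.002]
contact_force: [0.6, 0.3, -2.5]
gripper_width: 0.174
grasp_force: 58.7
time: 6.25
tool_pos: [0.5509, -0.1347, 0.1591]
tool_rot: [-0.001, 0.822, 0.569, -0.001]
contact_force: [0.8, -0.7, -0.7]
gripper_width: 0.176
grasp_force: 58.7
d [ 0.0138  0.0189 -0.005 ] r [-0.0021  0.0001 -0.0076] rows 1.0
d [0.0139 0.0193 0.1375] r [-0.0021  0.0001 -0.0076] rows 3.0
```

```bash
python3 -m inch '[{"dx":0.014,"dy":0.019,"dz":0,"rx":0,"ry":0,"rz":-0.007},{"dx":0.014,"dy":0.019,"dz":0,"rx":0,"ry":0,"rz":-0.007},{"dx":0.014,"dy":0.019,"dz":0.05,"rx":0,"ry":0,"rz":-0.007},{"dx":0.014,"dy":0.019,"dz":0.075,"rx":0,"ry":0,"rz":-0.007},{"dx":0.014,"dy":0.019,"dz":0.075,"rx":0,"ry":0,"rz":-0.007}]' -1
python3 - <<'E'
from h import *
plan(pan((.599,-.047),-110,.088,.046),70)
s=optics.grab_frame('side');w=optics.grab_frame('wrist')
cv2.imwrite('pics/s5.png',np.hstack([cv2.resize(s[130:230,200:310],(440,400),interpolation=2),cv2.resize(w[:240,130:370],(360,360))[:400] if 0 else cv2.resize(w[0:267,130:370],(360,400))])[:,:,::-1])
E
```

```text
time: 6.75
tool_pos: [0.5664, -0.1288, 0.0961]
tool_rot: [-0.004, 0.819, 0.574, -0.003]
contact_force: [-0.3, 0.7, -2.4]
gripper_width: 0.173
grasp_force: 58.8
d [0.0001 0.0039 0.0626] r [-0.0062  0.0002  0.0001] rows 2.0
```

View pics/s5.png

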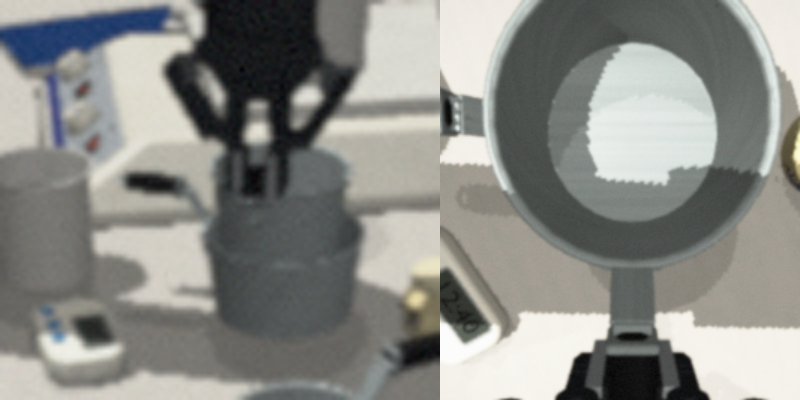

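Side view: pan 2's rim is centred at column 283 and so is pan 1's, so it is entering well. I lower it to seat.

```bash
python3 -m inch '[{"dx":0,"dy":0.003,"dz":0.02,"rx":0,"ry":0,"rz":0},{"dx":0,"dy":0.003,"dz":0.035,"rx":0,"ry":0,"rz":0},{"dx":0,"dy":0.003,"dz":0.05,"rx":0,"ry":0,"rz":0},{"dx":0,"dy":0.003,"dz":0.058,"rx":0,"ry":0,"rz":0},{"dx":0,"dy":0.003,"dz":0.058,"rx":0,"ry":0,"rz":0}]' -1
python3 -m inch '[{"dx":0,"dy":0,"dz":0.002,"rx":0,"ry":0,"rz":0},{"dx":0,"dy":0,"dz":0.004,"rx":0,"ry":0,"rz":0},{"dx":0,"dy":0,"dz":0.004,"rx":0,"ry":0,"rz":0}]' -1
```

```text
time: 7.35
tool_pos: [0.5711, -0.1303, 0.0527]
tool_rot: [-0.001, 0.819, 0.574, -0.001]
contact_force: [-0.2, 0.3, -1.2]
gripper_width: 0.172
grasp_force: 58.8
time: 7.65
tool_pos: [0.5726, -0.1309, 0.0518]
tool_rot: [0.0, 0.819, 0.574, 0.0]
contact_force: [0.8, -0.7, -1.8]
gripper_width: 0.17
grasp_force: 58.8
```

```bash
python3 -m inch '[{"dx":0,"dy":0,"dz":0,"rx":0,"ry":0,"rz":0},{"dx":0,"dy":0,"dz":0,"rx":0,"ry":0,"rz":0}]' -1
python3 -m inch '[{"dx":0,"dy":0,"dz":0.004,"rx":0,"ry":0,"rz":0},{"dx":0,"dy":0,"dz":0.004,"rx":0,"ry":0,"rz":0},{"dx":0,"dy":0,"dz":0.004,"rx":0,"ry":0,"rz":0}]' -1
```

```text
time: 7.85
tool_pos: [0.5725, -0.1308, 0.0518]
tool_rot: [0.0, 0.819, 0.574, 0.0]
contact_force: [0.4, -0.0, -1.6]
gripper_width: 0.175
grasp_force: 58.8
time: 8.15
tool_pos: [0.5721, -0.1307, 0.048]
tool_rot: [-0.0, 0.819, 0.574, -0.0]
contact_force: [-0.2, -0.3, -2.5]
gripper_width: 0.178
grasp_force: 58.8
```

```bash
python3 -m inch '[{"dx":0,"dy":-0.0035,"dz":0,"rx":0,"ry":0,"rz":0},{"dx":0,"dy":-0.0035,"dz":0.003,"rx":0,"ry":0,"rz":0},{"dx":0,"dy":-0.0035,"dz":0.004,"rx":0,"ry":0,"rz":0},{"dx":0,"dy":-0.0035,"dz":0.004,"rx":0,"ry":0,"rz":0}]' -1
python3 -m inch '[{"dx":0,"dy":0,"dz":0.002,"rx":0,"ry":0,"rz":0},{"dx":0,"dy":0,"dz":0.002,"rx":0,"ry":0,"rz":0},{"dx":0,"dy":0,"dz":0.002,"rx":0,"ry":0,"rz":0}]' -1
```

```text
time: 8.55
tool_pos: [0.5699, -0.13, 0.046]
tool_rot: [0.0, 0.819, 0.574, 0.0]
contact_force: [-2.9, -1.0, 4.2]
gripper_width: 0.174
grasp_force: 59.7
time: 8.85
tool_pos: [0.5702, -0.1305, 0.0458]
tool_rot: [0.001, 0.819, 0.574, -0.0]
contact_force: [-6.2, -1.3, 11.2]
gripper_width: 0.166
grasp_force: 60.7
```

Contact comes at the expected seated height. I release and rise.

```bash
python3 -m inch '[{"dx":0,"dy":0,"dz":-0.002,"rx":0,"ry":0,"rz":0},{"dx":0,"dy":0,"dz":-0.002,"rx":0,"ry":0,"rz":0},{"dx":0,"dy":0,"dz":-0.002,"rx":0,"ry":0,"rz":0},{"dx":0,"dy":0,"dz":-0.002,"rx":0,"ry":0,"rz":0}]' 0
python3 -m inch '[{"dx":0,"dy":0,"dz":-0.05,"rx":0,"ry":0,"rz":0},{"dx":0,"dy":0,"dz":-0.1,"rx":0,"ry":0,"rz":0},{"dx":0,"dy":0,"dz":-0.16,"rx":0,"ry":0,"rz":0},{"dx":0,"dy":0,"dz":-0.16,"rx":0,"ry":0,"rz":0}]' 0.2
python3 - <<'E'
from h import *
plan(pan((.568,-.306),19.8,.081,.17),19.8)
E
```

```text
time: 9.25
tool_pos: [0.5695, -0.1296, 0.0445]
tool_rot: [-0.0, 0.819, 0.574, -0.0]
contact_force: [-0.5, 0.4, 0.2]
gripper_width: 0.502
grasp_force: 0.0
time: 9.65
tool_pos: [0.5743, -0.1313, 0.1819]
tool_rot: [0.006, 0.819, 0.574, 0.004]
contact_force: [0.4, 0.4, 0.5]
gripper_width: 0.6
grasp_force: 0.0
d [-0.1432  0.1447  0.017 ] r [ 0.0091 -0.0043  0.5849] rows 6.0
```

```bash
python3 -m inch '[{"dx":-0.145,"dy":0.145,"dz":0.01,"rx":0,"ry":0,"rz":0.5849},{"dx":-0.145,"dy":0.145,"dz":0.01,"rx":0,"ry":0,"rz":0.5849},{"dx":-0.145,"dy":0.145,"dz":0.01,"rx":0,"ry":0,"rz":0.5849},{"dx":-0.145,"dy":0.145,"dz":0.01,"rx":0,"ry":0,"rz":0.5849},{"dx":-0.145,"dy":0.145,"dz":0.01,"rx":0,"ry":0,"rz":0.5849}]' -
python3 -m inch '[{"dx":0,"dy":0,"dz":0,"rx":0,"ry":0,"rz":0.09},{"dx":0,"dy":0,"dz":0,"rx":0,"ry":0,"rz":0.09},{"dx":0,"dy":0,"dz":0,"rx":0,"ry":0,"rz":0.09}]' -
python3 - <<'E'
from h import *
plan(pan((.568,-.306),19.8,.081,.041),19.8)
T=optics.grab_frame('top')
im=optics.grab_frame('wrist')
for o in nets.outline_of('wrist','pan_3_grip')[:4]:print(np.round(o['bbox']),round(o['confidence'],2))
print('want',proj('wrist',pan((.568,-.306),19.8,.060,.094)),proj('wrist',pan((.568,-.306),19.8,.108,.094)))
# dark bar pixels near it
g=im.max(2);u,v=proj('wrist',pan((.568,-.306),19.8,.084,.094)).astype(int)
m=(g[v-40:v+40,u-25:u+25]<45).astype(np.uint8);n,l,st,c=cv2.connectedComponentsWithStats(m)
for k in range(1,n):
    if st[k,4]>80:print('dark comp',c[k]+[u-25,v-40],st[k]+[u-25,v-40,0,0,0])
E
```

```text
time: 10.15
tool_pos: [0.6393, -0.2809, 0.1631]
tool_rot: [-0.0, 0.973, 0.23, -0.001]
contact_force: [-0.5, 0.6, 0.1]
gripper_width: 0.599
grasp_force: 0.0
time: 10.45
tool_pos: [0.639, -0.2782, 0.1643]
tool_rot: [-0.0, 0.986, 0.17, -0.0]
contact_force: [-0.2, 0.3, -0.1]
gripper_width: 0.599
grasp_force: 0.0
d [0.0061 0.0027 0.1541] r [-0.0004  0.0003 -0.0032] rows 3.0
[262. 216.  82. 124.] 0.6
want [260.1 206. ] [259.9 156.1]
dark comp [260.13867488 178.32973806] [252 157  17  45 649]
```

Pan 3's bar is seen at column 260, rows 157–202, as predicted. I descend and grip.

```bash
python3 -m inch '[{"dx":0.006,"dy":0.003,"dz":0.05,"rx":0,"ry":0,"rz":-0.003},{"dx":0.006,"dy":0.003,"dz":0.1,"rx":0,"ry":0,"rz":-0.003},{"dx":0.006,"dy":0.003,"dz":0.154,"rx":0,"ry":0,"rz":-0.003},{"dx":0.006,"dy":0.003,"dz":0.154,"rx":0,"ry":0,"rz":-0.003},{"dx":0.006,"dy":0.003,"dz":0.154,"rx":0,"ry":0,"rz":-0.003}]' -
python3 -m inch '[{"dx":0,"dy":0,"dz":0,"rx":0,"ry":0,"rz":0},{"dx":0,"dy":0,"dz":0,"rx":0,"ry":0,"rz":0},{"dx":0,"dy":0,"dz":0,"rx":0,"ry":0,"rz":0},{"dx":0,"dy":0,"dz":0,"rx":0,"ry":0,"rz":0},{"dx":0,"dy":0,"dz":0,"rx":0,"ry":0,"rz":0}]' -1
python3 -m inch '[{"dx":0,"dy":0,"dz":-0.01,"rx":0,"ry":0,"rz":0},{"dx":0,"dy":0,"dz":-0.05,"rx":0,"ry":0,"rz":0},{"dx":0,"dy":0,"dz":-0.1,"rx":0,"ry":0,"rz":0},{"dx":0,"dy":0,"dz":-0.16,"rx":0,"ry":0,"rz":0},{"dx":0,"dy":0,"dz":-0.16,"rx":0,"ry":0,"rz":0}]' -1
python3 -m inch '[{"dx":0,"dy":0,"dz":0,"rx":0,"ry":0,"rz":0},{"dx":0,"dy":0,"dz":0,"rx":0,"ry":0,"rz":0}]' -1
python3 - <<'E'
from h import *
p=pan((.599,-.047),60,.080,.17);print(p);plan(p,60)
E
```

```text
time: 11.1
tool_pos: [0.644, -0.2787, 0.0414]
tool_rot: [-0.001, 0.985, 0.171, -0.001]
contact_force: [-0.0, -0.2, 0.2]
gripper_width: 0.6
grasp_force: 0.0
time: 11.6
tool_pos: [0.6466, -0.2799, 0.0454]
tool_rot: [0.001, 0.985, 0.17, 0.002]
contact_force: [0.7, 0.7, 5.9]
gripper_width: 0.171
grasp_force: 60.5
time: 12.1
tool_pos: [0.6486, -0.2814, 0.1805]
tool_rot: [0.005, 0.985, 0.17, 0.006]
contact_force: [1.0, -0.5, -1.2]
gripper_width: 0.169
grasp_force: 59.5
time: 12.3
tool_pos: [0.6435, -0.2785, 0.168]
tool_rot: [-0.001, 0.985, 0.17, -0.001]
contact_force: [-0.3, -0.5, -1.7]
gripper_width: 0.169
grasp_force: 59.4
[np.float64(0.639), np.float64(0.022282032302755092), 0.17]
d [ 0.1209 -0.3561 -0.0019] r [-0.0019  0.0007 -0.47  ] rows 7.0
```

```bash
python3 -m inch '[{"dx":0.02,"dy":-0.05,"dz":0,"rx":0,"ry":0,"rz":-0.08},{"dx":0.035,"dy":-0.1,"dz":0,"rx":0,"ry":0,"rz":-0.16},{"dx":0.05,"dy":-0.15,"dz":0,"rx":0,"ry":0,"rz":-0.24},{"dx":0.07,"dy":-0.2,"dz":0,"rx":0,"ry":0,"rz":-0.32},{"dx":0.085,"dy":-0.25,"dz":0,"rx":0,"ry":0,"rz":-0.4}]' -1
python3 -m inch '[{"dx":0,"dy":0,"dz":0,"rx":0,"ry":0,"rz":0},{"dx":0,"dy":0,"dz":0,"rx":0,"ry":0,"rz":0}]' -1
python3 - <<'E'
from h import *
plan(pan((.599,-.047),60,.080,.17),60)
E
```

```text
time: 12.8
tool_pos: [0.6397, -0.0658, 0.1667]
tool_rot: [-0.002, 0.89, 0.456, -0.002]
contact_force: [1.6, 1.0, -1.2]
gripper_width: 0.176
grasp_force: 59.6
time: 13.0
tool_pos: [0.6401, -0.0668, 0.1673]
tool_rot: [-0.001, 0.891, 0.454, -0.002]
contact_force: [-0.5, -0.7, -1.7]
gripper_width: 0.172
grasp_force: 59.5
d [ 0.0893 -0.0665 -0.0033] r [-0.0024  0.0012 -0.0692] rows 2.0
```

```bash
python3 -m inch '[{"dx":0.04,"dy":-0.03,"dz":0,"rx":0,"ry":0,"rz":-0.07},{"dx":0.07,"dy":-0.05,"dz":0,"rx":0,"ry":0,"rz":-0.07},{"dx":0.089,"dy":-0.0665,"dz":0,"rx":-0.002,"ry":0,"rz":-0.07},{"dx":0.089,"dy":-0.0665,"dz":0,"rx":-0.002,"ry":0,"rz":-0.07},{"dx":0.089,"dy":-0.0665,"dz":0,"rx":-0.002,"ry":0,"rz":-0.07}]' -1
python3 - <<'E'
from h import *
s=optics.grab_frame('side');T=optics.grab_frame('top')
plan(pan((.5995,-.047),60,.080,.17),60)
plan(pan((.5995,-.047),60,.080,.055),60)
cv2.imwrite('pics/s6.png',np.hstack([cv2.resize(s[120:230,210:320],(400,400),interpolation=2),cv2.resize(T[130:220,200:290],(400,400),interpolation=2)])[:,:,::-1])
E
```

```text
time: 13.5
tool_pos: [0.6399, 0.0198, 0.1687]
tool_rot: [0.001, 0.866, 0.5, -0.0]
contact_force: [0.4, 0.1, -2.3]
gripper_width: 0.171
grasp_force: 59.5
d [ 0.0027 -0.0025 -0.0011] r [ 0.0016  0.0007 -0.0013] rows 1.0
d [ 0.0028 -0.0029  0.1427] r [ 0.0016  0.0007 -0.0013] rows 3.0
```

View pics/s6.png

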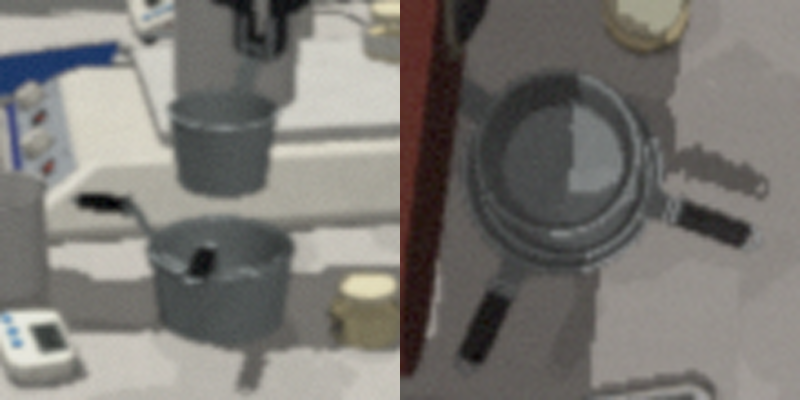

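Pan 2 sits level in pan 1 with its handle at about 90° to pan 1's. Pan 3 hangs upright above, with its rim centre in the top view at about (235.8,165.3). I check that number and then lower.

```bash
python3 - <<'E'
from h import *
T=optics.camera_info('top')
print('pan3',onz(T,(235.4,165),.189).round(3),'pan2 grip',onz(T,(270.5,180.2),.091).round(3))
E
python3 -m inch '[{"dx":0.003,"dy":-0.003,"dz":0.04,"rx":0.0016,"ry":0,"rz":0},{"dx":0.003,"dy":-0.003,"dz":0.08,"rx":0.0016,"ry":0,"rz":0},{"dx":0.003,"dy":-0.003,"dz":0.11,"rx":0.0016,"ry":0,"rz":0},{"dx":0.003,"dy":-0.003,"dz":0.13,"rx":0.0016,"ry":0,"rz":0},{"dx":0.003,"dy":-0.003,"dz":0.14,"rx":0.0016,"ry":0,"rz":0}]' -1
python3 -m inch '[{"dx":0,"dy":0,"dz":0,"rx":0,"ry":0,"rz":0},{"dx":0,"dy":0,"dz":0,"rx":0,"ry":0,"rz":0}]' -1
```

```text
pan3 [ 0.595 -0.053  0.189] pan2 grip [ 0.567 -0.138  0.091]
time: 14.1
tool_pos: [0.6387, 0.0232, 0.0557]
tool_rot: [-0.0, 0.866, 0.499, -0.001]
contact_force: [0.1, 0.9, -1.4]
gripper_width: 0.173
grasp_force: 59.5
time: 14.3
tool_pos: [0.6408, 0.0238, 0.0592]
tool_rot: [0.001, 0.866, 0.5, 0.001]
contact_force: [0.3, -0.3, 0.1]
gripper_width: 0.169
grasp_force: 59.5
```

```bash
python3 -m inch '[{"dx":0,"dy":0,"dz":0.004,"rx":0,"ry":0,"rz":0},{"dx":0,"dy":0,"dz":0.008,"rx":0,"ry":0,"rz":0},{"dx":0,"dy":0,"dz":0.008,"rx":0,"ry":0,"rz":0},{"dx":0,"dy":0,"dz":0.008,"rx":0,"ry":0,"rz":0}]' -1
```

```text
time: 14.7
tool_pos: [0.6398, 0.0242, 0.0517]
tool_rot: [0.0, 0.866, 0.5, 0.0]
contact_force: [0.1, 0.2, -0.3]
gripper_width: 0.169
grasp_force: 59.5
```

```bash
python3 -m inch '[{"dx":0,"dy":0,"dz":0.003,"rx":0,"ry":0,"rz":0},{"dx":0,"dy":0,"dz":0.005,"rx":0,"ry":0,"rz":0},{"dx":0,"dy":0,"dz":0.005,"rx":0,"ry":0,"rz":0},{"dx":0,"dy":0,"dz":0.005,"rx":0,"ry":0,"rz":0}]' -1
python3 -m inch '[{"dx":0,"dy":0,"dz":0.002,"rx":0,"ry":0,"rz":0},{"dx":0,"dy":0,"dz":0.002,"rx":0,"ry":0,"rz":0},{"dx":0,"dy":0,"dz":0.002,"rx":0,"ry":0,"rz":0}]' -1
```

```text
time: 15.1
tool_pos: [0.6411, 0.0249, 0.0509]
tool_rot: [0.001, 0.866, 0.5, 0.001]
contact_force: [-2.9, 4.1, 11.1]
gripper_width: 0.177
grasp_force: 61.2
time: 15.4
tool_pos: [0.6416, 0.0252, 0.0506]
tool_rot: [0.001, 0.866, 0.5, 0.002]
contact_force: [-4.6, 4.4, 15.8]
gripper_width: 0.173
grasp_force: 61.9
```

Seat height is grip height plus 6 mm, as expected. I release, rise and go to pan 4.

```bash
python3 -m inch '[{"dx":0,"dy":0,"dz":-0.003,"rx":0,"ry":0,"rz":0},{"dx":0,"dy":0,"dz":-0.003,"rx":0,"ry":0,"rz":0},{"dx":0,"dy":0,"dz":-0.003,"rx":0,"ry":0,"rz":0},{"dx":0,"dy":0,"dz":-0.003,"rx":0,"ry":0,"rz":0}]' 0
python3 -m inch '[{"dx":0,"dy":0,"dz":-0.05,"rx":0,"ry":0,"rz":0},{"dx":0,"dy":0,"dz":-0.1,"rx":0,"ry":0,"rz":0},{"dx":0,"dy":0,"dz":-0.15,"rx":0,"ry":0,"rz":0},{"dx":0,"dy":0,"dz":-0.15,"rx":0,"ry":0,"rz":0},{"dx":0,"dy":0,"dz":-0.15,"rx":0,"ry":0,"rz":0}]' 0.2
python3 - <<'E'
from h import *
plan(pan((.474,-.431),-10.3,.073,.17),-10.3)
E
```

```text
time: 15.8
tool_pos: [0.6392, 0.024, 0.0475]
tool_rot: [0.0, 0.866, 0.5, -0.0]
contact_force: [0.3, 0.1, -0.1]
gripper_width: 0.5
grasp_force: 0.0
time: 16.3
tool_pos: [0.6403, 0.024, 0.1694]
tool_rot: [0.001, 0.866, 0.5, 0.001]
contact_force: [0.6, -0.4, -0.8]
gripper_width: 0.598
grasp_force: 0.0
d [-0.5657  0.1903 -0.0006] r [ 0.0013 -0.0016  0.818 ] rows 10.0
```

```bash
python3 -m inch '[{"dx":-0.2828,"dy":0.0951,"dz":0,"rx":0,"ry":0,"rz":0.409},{"dx":-0.2828,"dy":0.0951,"dz":0,"rx":0,"ry":0,"rz":0.409},{"dx":-0.2828,"dy":0.0951,"dz":0,"rx":0,"ry":0,"rz":0.409},{"dx":-0.2828,"dy":0.0951,"dz":0,"rx":0,"ry":0,"rz":0.409},{"dx":-0.2828,"dy":0.0951,"dz":0,"rx":0,"ry":0,"rz":0.409}]' -
python3 -m inch '[{"dx":0,"dy":0,"dz":0,"rx":0,"ry":0,"rz":0},{"dx":0,"dy":0,"dz":0,"rx":0,"ry":0,"rz":0}]' -
python3 - <<'E'
from h import *
plan(pan((.474,-.431),-10.3,.073,.17),-10.3)
E
```

```text
time: 16.8
tool_pos: [0.5901, -0.2118, 0.1652]
tool_rot: [-0.001, 0.977, 0.213, -0.002]
contact_force: [0.4, -0.8, 0.7]
gripper_width: 0.601
grasp_force: 0.0
time: 17.0
tool_pos: [0.5911, -0.2099, 0.1657]
tool_rot: [-0.001, 0.977, 0.214, -0.001]
contact_force: [-0.2, 0.3, 0.2]
gripper_width: 0.6
grasp_force: 0.0
d [-0.1739  0.2421 -0.0057] r [-0.0015  0.0019  0.4079] rows 5.0
```

```bash
python3 -m inch '[{"dx":-0.174,"dy":0.242,"dz":-0.005,"rx":0,"ry":0,"rz":0.408},{"dx":-0.174,"dy":0.242,"dz":-0.005,"rx":0,"ry":0,"rz":0.408},{"dx":-0.174,"dy":0.242,"dz":-0.005,"rx":0,"ry":0,"rz":0.408},{"dx":-0.174,"dy":0.242,"dz":-0.005,"rx":0,"ry":0,"rz":0.408},{"dx":-0.174,"dy":0.242,"dz":-0.005,"rx":0,"ry":0,"rz":0.408}]' -
python3 -m inch '[{"dx":0,"dy":0,"dz":0,"rx":0,"ry":0,"rz":0},{"dx":0,"dy":0,"dz":0,"rx":0,"ry":0,"rz":0},{"dx":0,"dy":0,"dz":0,"rx":0,"ry":0,"rz":0}]' -
python3 - <<'E'
from h import *
plan(pan((.474,-.431),-10.3,.073,.041),-10.3)
im=optics.grab_frame('wrist')
print('want',proj('wrist',pan((.474,-.431),-10.3,.052,.092)),proj('wrist',pan((.474,-.431),-10.3,.1,.092)))
g=im.max(2);u,v=proj('wrist',pan((.474,-.431),-10.3,.076,.092)).astype(int)
m=(g[v-40:v+40,u-25:u+25]<45).astype(np.uint8);n,l,st,c=cv2.connectedComponentsWithStats(m)
for k in range(1,n):
    if st[k,4]>80:print('dark comp',c[k]+[u-25,v-40],st[k]+[u-25,v-40,0,0,0])
E
```

```text
time: 17.5
tool_pos: [0.5472, -0.4444, 0.1708]
tool_rot: [-0.0, 0.996, -0.09, -0.001]
contact_force: [0.0, 0.5, 0.6]
gripper_width: 0.601
grasp_force: 0.0
time: 17.8
tool_pos: [0.5482, -0.4417, 0.1714]
tool_rot: [-0.001, 0.996, -0.088, -0.0]
contact_force: [-0.7, 0.7, 0.0]
gripper_width: 0.6
grasp_force: 0.0
d [-0.0022  0.0037  0.163 ] r [-0.0008  0.0005  0.0027] rows 3.0
want [260.3 209.2] [260.6 161.6]
dark comp [261.14795918 183.04931973] [254 161  16  44 588]
```

Pan 4's bar is at column 261, rows 161–204, as predicted. I descend, grip and lift.

```bash
python3 -m inch '[{"dx":-0.002,"dy":0.004,"dz":0.05,"rx":0,"ry":0,"rz":0.003},{"dx":-0.002,"dy":0.004,"dz":0.1,"rx":0,"ry":0,"rz":0.003},{"dx":-0.002,"dy":0.004,"dz":0.163,"rx":0,"ry":0,"rz":0.003},{"dx":-0.002,"dy":0.004,"dz":0.163,"rx":0,"ry":0,"rz":0.003},{"dx":-0.002,"dy":0.004,"dz":0.163,"rx":0,"ry":0,"rz":0.003}]' -
python3 -m inch '[{"dx":0,"dy":0,"dz":0,"rx":0,"ry":0,"rz":0},{"dx":0,"dy":0,"dz":0,"rx":0,"ry":0,"rz":0},{"dx":0,"dy":0,"dz":0,"rx":0,"ry":0,"rz":0},{"dx":0,"dy":0,"dz":0,"rx":0,"ry":0,"rz":0},{"dx":0,"dy":0,"dz":0,"rx":0,"ry":0,"rz":0}]' -1
python3 -m inch '[{"dx":0,"dy":0,"dz":-0.01,"rx":0,"ry":0,"rz":0},{"dx":0,"dy":0,"dz":-0.05,"rx":0,"ry":0,"rz":0},{"dx":0,"dy":0,"dz":-0.1,"rx":0,"ry":0,"rz":0},{"dx":0,"dy":0,"dz":-0.16,"rx":0,"ry":0,"rz":0},{"dx":0,"dy":0,"dz":-0.16,"rx":0,"ry":0,"rz":0}]' -1
python3 -m inch '[{"dx":0,"dy":0,"dz":0,"rx":0,"ry":0,"rz":0},{"dx":0,"dy":0,"dz":0,"rx":0,"ry":0,"rz":0}]' -1
python3 - <<'E'
from h import *
p=pan((.5997,-.0463),-20,.072,.17);print(p);plan(p,-20)
E
```

```text
time: 18.35
tool_pos: [0.5453, -0.445, 0.0413]
tool_rot: [-0.001, 0.996, -0.09, -0.001]
contact_force: [1.3, -0.3, 0.6]
gripper_width: 0.6
grasp_force: 0.0
time: 18.85
tool_pos: [0.5474, -0.4484, 0.0459]
tool_rot: [0.002, 0.996, -0.091, 0.003]
contact_force: [1.5, 0.9, 6.8]
gripper_width: 0.17
grasp_force: 61.0
time: 19.35
tool_pos: [0.5486, -0.4504, 0.1809]
tool_rot: [0.005, 0.996, -0.091, 0.006]
contact_force: [0.4, -0.8, 0.4]
gripper_width: 0.172
grasp_force: 60.1
time: 19.55
tool_pos: [0.5445, -0.4461, 0.1683]
tool_rot: [-0.001, 0.996, -0.091, -0.001]
contact_force: [-0.9, 0.2, -1.2]
gripper_width: 0.175
grasp_force: 60.0
[np.float64(0.6673578686965854), np.float64(-0.07092545031944815), 0.17]
d [ 0.0657 -0.4891 -0.0017] r [-0.0007  0.0012  0.1109] rows 8.0
```

```bash
python3 -m inch '[{"dx":0.007,"dy":-0.05,"dz":0,"rx":0,"ry":0,"rz":0.03},{"dx":0.014,"dy":-0.11,"dz":0,"rx":0,"ry":0,"rz":0.06},{"dx":0.021,"dy":-0.17,"dz":0,"rx":0,"ry":0,"rz":0.09},{"dx":0.028,"dy":-0.23,"dz":0,"rx":0,"ry":0,"rz":0.11},{"dx":0.035,"dy":-0.28,"dz":0,"rx":0,"ry":0,"rz":0.11}]' -1
python3 -m inch '[{"dx":0.007,"dy":-0.05,"dz":0,"rx":0,"ry":0,"rz":0},{"dx":0.014,"dy":-0.1,"dz":0,"rx":0,"ry":0,"rz":0},{"dx":0.021,"dy":-0.15,"dz":0,"rx":0,"ry":0,"rz":0},{"dx":0.028,"dy":-0.18,"dz":0,"rx":0,"ry":0,"rz":0}]' -1
python3 -m inch '[{"dx":0,"dy":0,"dz":0,"rx":0,"ry":0,"rz":0},{"dx":0,"dy":0,"dz":0,"rx":0,"ry":0,"rz":0},{"dx":0,"dy":0,"dz":0,"rx":0,"ry":0,"rz":0}]' -1
python3 - <<'E'
from h import *
plan(pan((.5997,-.0463),-20,.072,.061),-20)
E
```

```text
time: 20.05
tool_pos: [0.6125, -0.2286, 0.1669]
tool_rot: [-0.001, 0.985, -0.173, -0.002]
contact_force: [0.5, -0.2, -1.1]
gripper_width: 0.17
grasp_force: 60.0
time: 20.45
tool_pos: [0.683, -0.1007, 0.1667]
tool_rot: [-0.0, 0.985, -0.172, -0.002]
contact_force: [0.9, -1.0, -1.7]
gripper_width: 0.172
grasp_force: 60.0
time: 20.75
tool_pos: [0.6826, -0.1047, 0.1683]
tool_rot: [0.0, 0.985, -0.173, -0.001]
contact_force: [1.2, -0.0, -1.8]
gripper_width: 0.169
grasp_force: 60.1
d [-0.032  -0.0333  0.1342] r [0.0006 0.0013 0.0003] rows 3.0
```

```bash
python3 -m inch '[{"dx":-0.032,"dy":-0.033,"dz":0,"rx":0,"ry":0,"rz":0},{"dx":-0.032,"dy":-0.033,"dz":0,"rx":0,"ry":0,"rz":0},{"dx":-0.032,"dy":-0.033,"dz":0.05,"rx":0,"ry":0,"rz":0},{"dx":-0.032,"dy":-0.033,"dz":0.09,"rx":0,"ry":0,"rz":0},{"dx":-0.032,"dy":-0.033,"dz":0.11,"rx":0,"ry":0,"rz":0}]' -1
python3 -m inch '[{"dx":0,"dy":0,"dz":0.01,"rx":0,"ry":0,"rz":0},{"dx":0,"dy":0,"dz":0.018,"rx":0,"ry":0,"rz":0},{"dx":0,"dy":0,"dz":0.018,"rx":0,"ry":0,"rz":0},{"dx":0,"dy":0,"dz":0.018,"rx":0,"ry":0,"rz":0}]' -1
python3 - <<'E'
from h import *
plan(pan((.5997,-.0463),-20,.072,.055),-20)
E
```

```text
time: 21.25
tool_pos: [0.6659, -0.0712, 0.0778]
tool_rot: [0.0, 0.985, -0.174, -0.003]
contact_force: [-1.0, 0.3, -1.6]
gripper_width: 0.167
grasp_force: 60.0
time: 21.65
tool_pos: [0.6698, -0.0708, 0.0692]
tool_rot: [0.0, 0.985, -0.173, 0.002]
contact_force: [0.6, -0.4, -0.5]
gripper_width: 0.174
grasp_force: 60.0
d [-0.0028  0.0012  0.0177] r [-0.0001 -0.0021  0.0008] rows 1.0
```

Expected seating is near a reported z of 0.0459 + 0.009 = 0.055.

```bash
python3 -m inch '[{"dx":-0.002,"dy":0.001,"dz":0.006,"rx":0,"ry":0,"rz":0},{"dx":-0.002,"dy":0.001,"dz":0.012,"rx":0,"ry":0,"rz":0},{"dx":-0.002,"dy":0.001,"dz":0.014,"rx":0,"ry":0,"rz":0},{"dx":-0.002,"dy":0.001,"dz":0.014,"rx":0,"ry":0,"rz":0}]' -1
python3 -m inch '[{"dx":0,"dy":0,"dz":0.003,"rx":0,"ry":0,"rz":0},{"dx":0,"dy":0,"dz":0.005,"rx":0,"ry":0,"rz":0},{"dx":0,"dy":0,"dz":0.005,"rx":0,"ry":0,"rz":0},{"dx":0,"dy":0,"dz":0.005,"rx":0,"ry":0,"rz":0}]' -1
```

```text
time: 22.05
tool_pos: [0.6665, -0.0705, 0.0556]
tool_rot: [0.0, 0.985, -0.173, -0.0]
contact_force: [0.2, -0.2, -2.2]
gripper_width: 0.168
grasp_force: 60.0
time: 22.45
tool_pos: [0.6681, -0.0709, 0.0545]
tool_rot: [0.0, 0.985, -0.173, 0.001]
contact_force: [-0.8, -0.1, 5.3]
gripper_width: 0.173
grasp_force: 61.0
```

Contact at 0.0545, which means it is seated. I release, rise, clear the view and check.

```bash
python3 -m inch '[{"dx":0,"dy":0,"dz":0,"rx":0,"ry":0,"rz":0},{"dx":0,"dy":0,"dz":0,"rx":0,"ry":0,"rz":0},{"dx":0,"dy":0,"dz":0,"rx":0,"ry":0,"rz":0},{"dx":0,"dy":0,"dz":0,"rx":0,"ry":0,"rz":0}]' 0
python3 -m inch '[{"dx":0,"dy":0,"dz":-0.05,"rx":0,"ry":0,"rz":0},{"dx":0,"dy":0,"dz":-0.1,"rx":0,"ry":0,"rz":0},{"dx":0,"dy":0,"dz":-0.16,"rx":0,"ry":0,"rz":0},{"dx":0,"dy":0,"dz":-0.2,"rx":0,"ry":0,"rz":0},{"dx":0,"dy":0,"dz":-0.2,"rx":0,"ry":0,"rz":0}]' 0
python3 -m inch '[{"dx":0,"dy":0.06,"dz":0,"rx":0,"ry":0,"rz":0},{"dx":0,"dy":0.12,"dz":0,"rx":0,"ry":0,"rz":0},{"dx":0,"dy":0.18,"dz":0,"rx":0,"ry":0,"rz":0},{"dx":0,"dy":0.24,"dz":0,"rx":0,"ry":0,"rz":0},{"dx":0,"dy":0.28,"dz":0,"rx":0,"ry":0,"rz":0}]' 0
python3 -m inch '[{"dx":0,"dy":0.06,"dz":0,"rx":0,"ry":0,"rz":0},{"dx":0,"dy":0.12,"dz":0,"rx":0,"ry":0,"rz":0},{"dx":0,"dy":0.12,"dz":0,"rx":0,"ry":0,"rz":0},{"dx":0,"dy":0.12,"dz":0,"rx":0,"ry":0,"rz":0}]' 0
python3 - <<'E'
from h import *
T=optics.grab_frame('top');S=optics.grab_frame('side')
it=optics.camera_info('top');isd=optics.camera_info('side')
C=(.5995,-.0467)
for n,yaw,r,z in [(1,155.8,.1,.09),(2,-110,.092,.091),(3,60,.084,.092),(4,-20,.076,.093)]:
    G=pan(C,yaw,r,z);o=[]
    for im,i in ((T,it),(S,isd)):
        u,v=proj('',G,i);a,b=int(v),int(u);w=im[a-9:a+10,b-9:b+10].max(2)
        m=(w<55).astype(np.uint8);k,l,s,c=cv2.connectedComponentsWithStats(m)
        j=1+np.argmax(s[1:,4]) if k>1 else 0
        o.append((i,c[j]+[b-9,a-9]) );print(n,'want',u,v,'seen',(c[j]+[b-9,a-9]).round(1),s[j,4])
    print('   tri',tri(o)[0].round(3))
E
```

```text
time: 22.85
tool_pos: [0.6666, -0.0705, 0.0518]
tool_rot: [0.0, 0.985, -0.173, -0.0]
contact_force: [0.1, 0.4, -0.0]
gripper_width: 0.502
grasp_force: 0.0
time: 23.35
tool_pos: [0.6702, -0.0712, 0.2203]
tool_rot: [0.0, 0.985, -0.173, 0.006]
contact_force: [0.3, -0.5, 0.5]
gripper_width: 0.505
grasp_force: 0.0
time: 23.85
tool_pos: [0.5887, -0.2836, 0.2108]
tool_rot: [0.0, 0.985, -0.174, -0.001]
contact_force: [-0.0, -0.2, 0.5]
gripper_width: 0.498
grasp_force: 0.0
time: 24.25
tool_pos: [0.5569, -0.3719, 0.2109]
tool_rot: [-0.001, 0.985, -0.174, -0.001]
contact_force: [0.1, 0.8, -0.3]
gripper_width: 0.501
grasp_force: 0.0
1 want 219.0 202.4 seen [218.5 203.7] 79
1 want 238.5 175.4 seen [237.6 175.4] 36
   tri [ 0.505 -0.004  0.09 ]
2 want 268.6 179.9 seen [270.1 180.1] 70
2 want 264.4 192.3 seen [265.4 192. ] 38
   tri [ 0.569 -0.137  0.094]
3 want 207.7 150.9 seen [206.9 150.8] 66
3 want 280.4 168.5 seen [275.6 166.8] 176
   tri [0.633 0.028 0.098]
4 want 245.8 140.0 seen [245.1 140.3] 73
4 want 296.5 180.6 seen [296.  180.3] 44
   tri [ 0.67  -0.071  0.093]
```

```bash
python3 - <<'E'
from h import *
S=optics.grab_frame('side')[160:178,268:292].max(2);print(S)
st=state();print(st['time'],st['joint_vel'].round(3))
E
```

```text
[[ 26  23  27  30  31  31  29  30  34  18  29  22  26  22  25  79 156 202
  210 213 212 214 216 212]
 [ 34  25  28  29  26  31  25  30  29  25  25  23  30  20  35  87 165 214
  221 222 222 223 220 221]
 [ 63  47  37  30  31  25  25  25  26  25  24  24  23  20  35  87 162 211
  216 218 214 214 214 213]
 [119  94  60  32  25  23  22  24  26  23  24  36  32  18  33  78 146 187
  196 198 199 197 196 192]
 [173 141  89  45  16  22  17  21  19  32  44  56  52  36  30  69 132 168
  183 182 179 180 178 180]
 [173 149  99  57  34  28  17  12  25  38  65  79  68  39  30  63 119 159
  173 175 175 178 178 179]
 [172 144  95  55  37  24  30  26  26  40  70  85  70  43  26  49  94 141
  172 178 177 179 175 177]
 [172 144  94  57  34  30  35  33  27  33  65  83  73  43  27  49 101 147
  175 177 176 175 179 176]
 [171 142  92  58  33  32  28  28  31  41  67  82  74  41  30  62 123 163
  177 176 179 178 181 174]
 [177 145  96  54  33  28  27  30  27  41  67  82  67  43  35  71 131 168
  174 175 180 179 176 174]
 [172 143  94  50  32  16  25  25  25  41  68  83  70  49  56  98 142 171
  176 176 177 178 179 178]
 [173 144  91  48  34  24  29  25  25  48  71  85  83  87 109 135 161 173
  175 176 177 177 175 176]
 [171 142  93  51  34  31  29  22  27  42  70  87  98 131 157 168 175 171
  176 177 175 177 179 176]
 [168 142  91  51  30  22  28  26  27  41  71  91 117 150 171 175 176 176
  176 175 175 176 176 177]
 [172 144  90  48  32  27  25  28  32  45  71  97 134 167 175 175 178 174
  175 175 174 174 177 175]
 [172 142  92  51  34  19  24  30  32  42  72 100 142 171 176 177 178 174
  177 177 170 170 174 173]
 [171 145  92  48  31  27  20  33  33  44  71  98 141 168 174 178 180 176
  176 175 165 152 151 159]
 [171 140  94  53  30  27  27  25  34  48  72  99 141 172 176 179 178 180
  177 171 160 130 109 124]]
24.4 [ 0.01  -0.007 -0.003 -0.003 -0.001  0.   ]
```

The gripper is in the side camera's line to grip 3. I move it out of the way and re-check.

```bash
python3 -m inch '[{"dx":-0.06,"dy":0.05,"dz":0,"rx":0,"ry":0,"rz":0},{"dx":-0.11,"dy":0.1,"dz":0,"rx":0,"ry":0,"rz":0},{"dx":-0.15,"dy":0.13,"dz":0,"rx":0,"ry":0,"rz":0},{"dx":-0.2,"dy":0.15,"dz":0,"rx":0,"ry":0,"rz":0},{"dx":-0.2,"dy":0.15,"dz":0,"rx":0,"ry":0,"rz":0}]' 0
python3 - <<'E'
from h import *
T=optics.grab_frame('top');S=optics.grab_frame('side')
it=optics.camera_info('top');isd=optics.camera_info('side');C=(.5995,-.0467)
for n,yaw,r,z in [(2,-110,.092,.091),(3,60,.084,.092),(4,-20,.076,.093)]:
    G=pan(C,yaw,r,z);o=[]
    for im,i in ((T,it),(S,isd)):
        u,v=proj('',G,i);a,b=int(v),int(u);m=(im[a-9:a+10,b-9:b+10].max(2)<55).astype(np.uint8)
        k,l,s,c=cv2.connectedComponentsWithStats(m);j=1+np.argmax(s[1:,4]);o.append((i,c[j]+[b-9,a-9]));print(n,[u,v],o[-1][1].round(1),s[j,4])
    print('   tri',tri(o)[0].round(3))
for c in ('jar_a1','rubber_stopper','steel_cup','timer','petri_dish'):
    print(c,[np.round(b['bbox'][:2]) for b in nets.boxes_of('top',c)[:1]])
print(state()['time'])
E
```

```text
time: 24.9
tool_pos: [0.3631, -0.4291, 0.2118]
tool_rot: [0.0, 0.985, -0.174, -0.001]
contact_force: [-0.4, -0.3, -0.5]
gripper_width: 0.497
grasp_force: 0.0
2 [np.float64(268.6), np.float64(179.9)] [269.9 180.2] 74
2 [np.float64(264.4), np.float64(192.3)] [265.4 192. ] 38
   tri [ 0.569 -0.137  0.094]
3 [np.float64(207.7), np.float64(150.9)] [206.8 150.9] 74
3 [np.float64(280.4), np.float64(168.5)] [281.7 166.9] 9
   tri [0.643 0.027 0.096]
4 [np.float64(245.8), np.float64(140.0)] [245.  140.4] 85
4 [np.float64(296.5), np.float64(180.6)] [296.2 180.2] 42
   tri [ 0.67  -0.071  0.093]
jar_a1 [array([254., 131.])]
rubber_stopper [array([327., 149.])]
steel_cup [array([203., 235.])]
timer [array([254., 230.])]
petri_dish []
25.25
```

```bash
python3 - <<'E'
from h import *
S=optics.grab_frame('side');i=optics.camera_info('side');print(S[158:182,268:294].max(2))
print(proj('',pan((.5995,-.0467),60,.108,.092),i),proj('',pan((.5995,-.0467),60,.060,.092),i))
E
```

```text
[[134 134 134 136 136 132 133 134 133 132 133 133 135 131 131 132 133 137
  136 137 135 139 140 144 140 143]
 [136 140 146 141 141 143 146 147 147 147 145 156 163 161 162 163 166 167
  165 168 170 177 179 179 178 178]
 [170 174 176 178 179 180 179 187 187 187 195 203 210 214 218 215 216 217
  216 218 216 219 218 218 220 220]
 [215 218 220 219 220 218 219 220 221 220 221 224 225 226 225 225 225 225
  225 225 225 225 224 224 225 226]
 [224 225 223 225 226 225 225 224 224 223 222 224 222 222 222 222 221 223
  221 222 222 220 219 218 219 217]
 [221 220 220 218 219 218 219 218 217 215 213 214 208 209 206 202 205 206
  207 206 202 203 198 198 198 201]
 [204 204 200 203 200 201 200 198 198 195 190 188 178 165 165 167 174 184
  188 188 188 186 188 184 184 185]
 [186 187 187 184 189 185 188 186 185 188 181 166 130 101  88  97 131 166
  181 182 182 180 182 184 182 183]
 [185 183 185 181 184 186 183 184 181 180 163 129  77  43  36  48  97 148
  175 180 183 185 183 180 180 180]
 [186 183 185 183 183 184 184 185 181 165 130  84  48  32  27  50 102 151
  176 183 180 182 182 182 182 181]
 [185 182 
[... 844 characters left out ...]
 178 179 181 184]
 [184 183 184 183 183 176 162 153 150 145 146 162 177 184 183 185 183 182
  183 177 170 159 157 169 180 179]
 [182 185 184 183 182 176 163 149 146 144 142 156 181 184 184 182 186 184
  182 177 166 132 112 125 145 153]
 [182 182 182 182 184 173 155 147 147 148 146 158 172 181 183 180 182 180
  179 167 145 103  67  69  82  88]
 [184 183 186 185 187 176 159 150 151 151 147 155 158 164 170 170 170 170
  165 148 117  79  43  33  35  31]
 [185 183 184 185 188 178 161 154 155 153 138 128 132 139 154 163 156 154
  151 134  99  63  35  23  30  28]
 [168 167 166 168 169 163 162 160 166 162 146 141 143 147 156 165 157 141
  139 122  93  59  35  29  24  21]]
[283.  165.7] [277.7 171.3]
```

Grip 3's bar runs from about (277,171) to (283,166), within 1 px of the seated prediction. The bystanders the network found (jar, stopper, cup, timer) are where they started. I hand in.

```bash
python3 -c "
from plant import ticket
print(ticket.job_done())"
```

```text
the job is handed in; nothing more can be done
None
```

The four pans are nested in the largest pan where it stood, with the handles about 80–95° apart, and the job was handed in at about 25 s. Contact heights and a last camera check of the three grips fit full seating. The jar, stopper, cup and timer had not moved, but the petri dish was not detected in that last check.

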